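# Store the sample jar in the blocked blue drawer

## Task

Put the orange-capped sample jar away in the blue drawer unit: slide the tube rack standing in front of it out of the drawer's way (keep the rack upright on the bench, and do not let the drawer push it), pull the blue drawer open by its handle, set the jar down gently and upright in the drawer's empty front compartment, and push the drawer fully shut without slamming. Leave the white unit's drawer closed and the three other bottles where they stand.

Things in the scene. Friction and masses are not known exactly. Their poses are not given: they have to be found in the camera images.
- blue_unit: the blue bench-top drawer unit (top, sides and drawer front blue), 240 (x, depth) x 170 (y, width) x 130 mm (z), fixed to the bench. Origin: on the bench, midway along the foot of its front, straight below the shut drawer's front face; the unit reaches 240 mm from there along its own +x (away from the drawer front). The drawer slides out along its own -x.
- blue_drawer (a joint): how far the blue drawer is out, m: 0 shut, 0.165 the stop. Slide friction about 2.5 N plus 6 N per m/s; it stays where it is left and has no latch.
- blue_handle (a point): middle of the blue drawer's steel handle: round bar 11 mm thick, 90 mm long along the unit's y, joined to the drawer front at each end. Its axis is 42 mm before the drawer's front face (36 mm of clear room behind the bar, open above and below), 92 mm above the bench, 38 mm below the unit's top. Moves with the drawer; axes as the unit's.
- blue_spot (a point): floor centre of the blue drawer's empty front compartment, 22 mm above the bench; moves with the drawer, axes as the unit's. Compartment: 114 mm in x, 128 mm in y, open above; side walls rise 84 mm above its floor, drawer front 100 mm, cross wall behind 70 mm (slide boxes beyond it). Drawer shut: at x = +0.078 m in the unit's frame, under the unit's top; it comes out as the drawer opens.
- white_unit: a white drawer unit of the same make and size, fixed to the bench; origin and axes as for the blue one. Not to be used.
- white_drawer (a joint): how far the white unit's drawer is out, m; starts at 0 and is to stay shut (within 15 mm).
- rack: loose yellow rack with nine capped tubes fixed in it, 0.25 to 0.5 kg, 74 (x) x 100 (y) x 80 mm (z) over the caps; the yellow block is 50 mm tall with upright flat sides, the caps above fill a 60 x 88 mm field. Origin: centre of its underside. It starts in the blue drawer's path, about 0.1 m before the handle, long side roughly along the handle.
- jar: the sample jar to store: cream-white round jar with an orange cap, 50 mm across and 75 mm tall, 0.1 to 0.25 kg, loose, upright on the bench in front of the white unit. Origin: centre of its underside.
- vial: bystander: small amber glass vial with a black cap, 36 mm across and 60 mm tall, standing close to the jar (about 75 mm between centres). Origin: centre of its underside.
- reagent: bystander: white reagent jar with a blue cap, 70 mm across and 85 mm tall, at the outer left or outer right of the bench. Origin: centre of its underside.
- flask: bystander: slim amber bottle with a white cap, 44 mm across and 85 mm tall, between the two units. Origin: centre of its underside.
- form: flat paper form 100 x 75 mm, 1 mm thick, lying on the bench on the side away from the reagent jar; no obstacle, things may be slid over it. Origin: its centre.

How it is judged:
By the outcome, as a careful person would: the job done as asked, in the order asked, and still so for the second after the job is handed in, with the robot touching nothing.
It also fails if it takes over 72 s, if anything falls off the work surface, if the arm or the gripper's body presses on something with over 40 N, if the wrist force passes 120 N, or if a joint passes its speed limit or range.

## Robot

A 6-joint arm with a two-finger parallel gripper is mounted at the origin on the work surface. World frame = base frame: x ahead of the robot, y to its left, z up, the work surface at z = 0. Lengths are in m, angles in rad, forces in N, time in s.
With the tool pointing down it reaches from about 0.275 to 0.875 m from the base axis. Payload 12.5 kg.
Tool frame: the origin (TCP) lies on the centre line of the jaws, within the pads' length; the fingertips stand r.finger_overhang ahead of it and the grasp point (between the pads) lies 3 mm ahead of it (r.finger_overhang is the distance from the TCP to the fingertips, in m); z points along the fingers, y is the line along which they close (so a half turn about z gives the same grasp; the last joint's range is limited). The gripper opens to 85 mm and grips with 20 to 120 N. Pads are 22 mm wide; open, the fingers measure 114 mm over their backs; the gripper's body (76 mm by 85 mm) begins 54 mm behind the grasp point. The pads swing forward as they close: fully open they stand 13 mm farther back than shut.
Start: joints at [1.162, 0.351, 1.652, -0, 1.139, -0.085], TCP at [0.175, 0.521, 0.253] pointing down, gripper open.
Joint ranges: [-2.75, 2.75], [-0.79, 2.1], [0.01, 2.65], [-1.57, 4.71], [0.07, 3.14], [-2.87, 2.87]. Speed limits (rad/s): [2.22, 2.22, 2.79, 3.14, 3.14, 3.14].

## Interface

Orientations are given as a unit quaternion [x, y, z, w].
In Python, from cell import r, optics gives the robot as it stands. The module is installed in compiled form; this text tells all that it offers. Calls block until the motion is done:
- r.move_to(position, orientation): joint-space move of the TCP to a pose.
- r.move_linear(position, rot=None, vel=0.15): straight line of the TCP; rot=None keeps the orientation; vel is the mean speed in m/s.
- r.set_joints(angles): joint-space move.
- r.set_gripper(opening, squeeze=None): opening from 0.0 (shut) to 1.0 (fully open); squeeze is the grip in N (None keeps the last); returns when the fingers have stopped.
- r.sleep(seconds).
- r.inverse_kinematics(position, orientation): joint angles nearest the present ones, or None.
- optics.get_image(name): name is "scene" or "top"; returns a dict with "pixels" (480x640x3 uint8, red, green, blue), "depth" (480x640 float32, m along the optical axis (not along the pixel's ray), 0 where there is no reading), "fx", "fy", "cx", "cy" (pixels), "D" ([k1, k2, p1, p2, k3] as OpenCV has them; the pictures are not rectified), "camera_from_world" (4x4, takes a point from world to camera coordinates). Camera axes: x right, y down, z forward; pixel columns grow to the right and rows downward; lengths in m; the calibration is good to about 2 mm. A picture is of the moment at which its call begins.
A pose or a line that the arm cannot do raises r.PlanningError and nothing moves.
- r.hand_in(): hands the job in; it is judged then, once.
Readings, each from a call of its own:
- r.current_t(): time.
- r.current_q(): joint angles.
- r.current_qvel(): joint speeds.
- r.current_effort(): joint torques, N m.
- r.current_tool_pos(): TCP position.
- r.current_ee_rot(): TCP orientation.
- r.current_contact_force(): force on the tool from outside, world axes, zero at the start.
- r.current_torque(): the same for the moment, N m.
- r.current_opening(): opening from 0.0 (shut) to 1.0 (fully open).
- r.current_finger_force(): force on a finger pad.
Only numpy, scipy, OpenCV 4.12 (cv2) and the standard library are available. Lean on these libraries where they do the work, as an engineer would, in place of code of your own. Each camera call takes 0.05 s, during which the arm holds its last target. There are 200 camera calls.

## Working session

There is one attempt and no reset: what is moved stays moved. The work goes in short steps, each a Python script; the robot and the scene stay as the last script left them, time stands still between calls to the robot, and variables do not carry over. Pictures are saved under pics/ and viewed, at most 10 in all, crops included, and the job is handed in when it is done.

```bash
mkdir -p pics && python3 - <<'E'
from cell import r, optics
import cv2, numpy as np
for n in ("scene","top"):
    d=optics.get_image(n); cv2.imwrite(f"pics/{n}0.png",d["pixels"][:,:,::-1]); np.savez(f"{n}0.npz",**d)
    C=np.linalg.inv(d["camera_from_world"]); print(n,C[:3,3].round(3),C[:3,2].round(3),d["fx"],d["D"],(d["depth"]>0).mean())
print(r.finger_overhang,r.current_t(),r.current_ee_rot())
E
```

```text
scene [ 0.354 -0.958  0.788] [ 0.202  0.797 -0.57 ] 496.58832542784603 [-0.06061258  0.          0.          0.          0.        ] 0.9959895833333333
top [0.495 0.012 1.625] [ 0.067 -0.016 -0.998] 574.9152365460976 [-0.07334599  0.          0.          0.          0.        ] 0.9961295572916666
0.022 0.1 [ 1.61195053e-01  9.86922432e-01 -5.07337213e-04 -1.05342942e-04]
```

View pics/scene0.png

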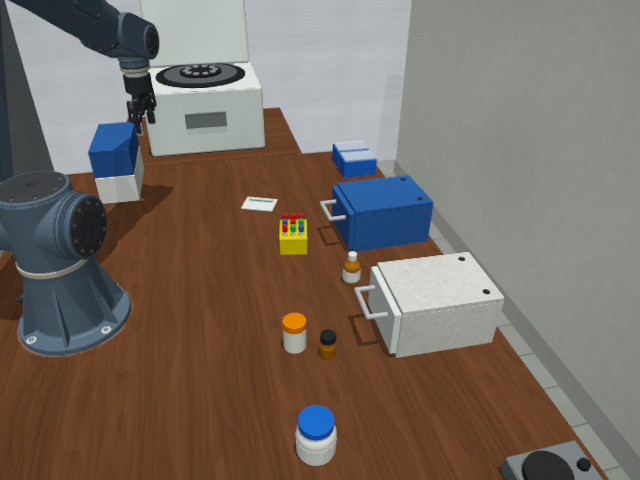

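View pics/top0.png

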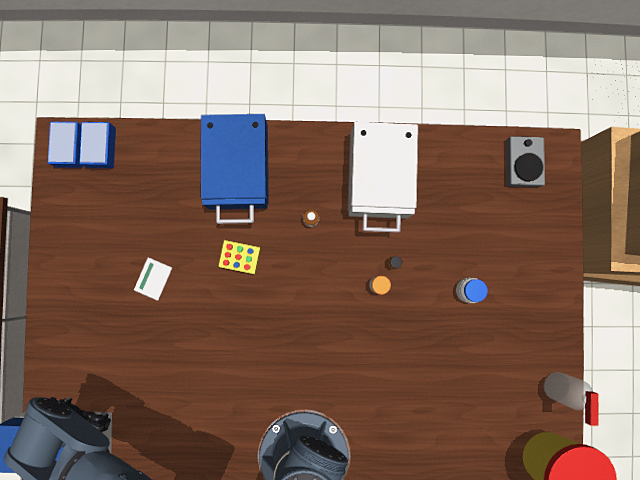

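The top view shows the blue unit (row 160, col 234) with its handle at (215, 235) and the rack at (257, 240). The jar's orange cap is at (285, 380), the vial at (262, 395), the flask at (217, 311) and the reagent at (290, 472). The form is at (278, 153). Next I'll measure these from both depth views.

```bash
cat > h.py <<'E'
import numpy as np, cv2
def cloud(d):
    K=np.array([[d["fx"],0,d["cx"]],[0,d["fy"],d["cy"]],[0,0,1]],float)
    v,u=np.mgrid[0:480,0:640]; p=cv2.undistortPoints(np.stack([u,v],-1).reshape(-1,1,2).astype(np.float32),K,np.asarray(d["D"],float)).reshape(480,640,2)
    z=np.asarray(d["depth"]); P=np.dstack([p[...,0]*z,p[...,1]*z,z,np.ones_like(z)])
    W=(P@np.linalg.inv(d["camera_from_world"]).T)[...,:3]; W[z==0]=np.nan
    return W
def hsv(d): return cv2.cvtColor(np.asarray(d["pixels"]),cv2.COLOR_RGB2HSV)
def sel(W,H,box,zr,h=(0,180),s=(0,255),v=(0,255)):
    m=np.ones(W.shape[:2],bool)
    for k,(a,b) in enumerate([box[0],box[1],zr]): m&=(W[...,k]>a)&(W[...,k]<b)
    for k,(a,b) in enumerate([h,s,v]): m&=(H[...,k]>=a)&(H[...,k]<=b)
    return W[m]
def rect(p):
    c,s,a=cv2.minAreaRect((p[:,:2]*1000).astype(np.float32)); return np.round(c,1),np.round(s,1),round(a,2)
E
python3 - <<'E'
from h import *
for n in ("top","scene"):
    d=dict(np.load(n+"0.npz")); W=cloud(d);H=hsv(d)
    def circ(name,p):
        if len(p)<5: print(name,len(p));return
        zt=np.percentile(p[:,2],90); q=p[p[:,2]>zt-.006]; c,rad=cv2.minEnclosingCircle((q[:,:2]*1000).astype(np.float32)); print(n,name,len(q),"z",zt.round(4),"c",np.round(c,1),"r",round(rad,1))
    A=((.2,1),(-.6,.6))
    if n=="top":
        print({k:W[v,u].round(3) for k,(u,v) in dict(rack=(240,257),jar=(380,285),vial=(395,262),reag=(475,290),flask=(311,217),bench=(300,330),bluetop=(234,170),hand=(235,221)).items()})
    circ("jar",sel(W,H,A,(.06,.09),(5,20),(150,255),(120,255)))
    circ("reag",sel(W,H,((.3,.7),(-.6,-.25)),(.06,.1),(95,130),(120,255)))
    ry=sel(W,H,A,(.035,.1),(20,40),(120,255)); print("rack yellow",len(ry),rect(ry),np.percentile(ry[:,2],[5,50,95]).round(4))
    cp=sel(W,H,((.4,.66),(.05,.3)),(.065,.1)); print("caps",len(cp),rect(cp),np.percentile(cp[:,2],[50,95]).round(4))
    b=sel(W,H,((.5,1.1),(.0,.4)),(.12,.14),(100,130),(120,255)); print("bluetop",len(b),rect(b),np.median(b[:,2]).round(4))
    hd=sel(W,H,((.55,.76),(.05,.35)),(.08,.11),(0,180),(0,70),(90,255)); print("bluehandle",len(hd),rect(hd) if len(hd)>3 else'',np.median(hd[:,2]).round(4))
    b=sel(W,H,((.5,1.1),(-.4,0)),(.12,.14),(0,180),(0,60),(120,255)); print("whitetop",len(b),rect(b),np.median(b[:,2]).round(4))
    hd=sel(W,H,((.55,.72),(-.3,-.05)),(.08,.11),(0,180),(0,70),(90,255)); print("whitehandle",len(hd),rect(hd) if len(hd)>3 else'',np.median(hd[:,2]).round(4))
E
```

```text
{'rack': array([0.55 , 0.178, 0.08 ]), 'jar': array([ 0.482, -0.201,  0.069]), 'vial': array([ 0.545, -0.243,  0.06 ]), 'reag': array([ 0.472, -0.458,  0.084]), 'flask': array([ 0.661, -0.011,  0.087]), 'bench': array([ 0.35 ,  0.013, -0.009]), 'bluetop': array([0.777, 0.194, 0.128]), 'hand': array([0.645, 0.192, 0.096])}
top jar 201 z 0.0803 c [519.3  -3.5] r 227.7
top reag 269 z 0.0908 c [ 471.7 -458.6] r 30.3
rack yellow 729 (array([551.1, 184. ]), array([101.5,  73.9]), 79.78) [0.044  0.0502 0.0593]
caps 421 (array([588.3, 193. ]), array([141.2, 100.4]), 0.77) [0.0827 0.0983]
bluetop 5611 (array([807.2, 198.4]), array([241.9, 170. ]), 2.06) 0.13
bluehandle 254 (array([630.7, 193.9]), array([117.1, 100.4]), 0.07) 0.0966
whitetop 5553 (array([ 792.9, -203. ]), array([169.6, 242.4]), 88.82) 0.1307
whitehandle 314 (array([ 657.4, -186.9]), array([168.6,  78.3]), 73.09) 0.0968
scene jar 355 z 0.076 c [510.7  -0.7] r 229.1
scene reag 923 z 0.0857 c [ 471.8 -458.6] r 31.3
rack yellow 407 (array([551.9, 186.7]), array([111.4,  73.8]), 79.77) [0.0372 0.0495 0.0628]
caps 399 (array([588.6, 193.9]), array([144.2, 101.9]), 1.12) [0.0793 0.0973]
bluetop 2598 (array([807.6, 200.1]), array([241.6, 175.7]), 2.72) 0.1296
bluehandle 185 (array([664.3, 195.5]), array([ 47.5, 104.8]), 1.96) 0.0954
whitetop 5647 (array([ 792.7, -200.4]), array([177.2, 242.9]), 88.31) 0.1292
whitehandle 864 (array([ 658.4, -212.3]), array([ 82.2, 173.7]), 15.21) 0.0956
```

```bash
cat >> h.py <<'E'
from scipy.spatial.transform import Rotation as R
def quat(a):  # tool down, closing line at angle a (rad)
    y=np.array([np.cos(a),np.sin(a),0]); z=np.array([0,0,-1.]); return R.from_matrix(np.c_[np.cross(y,z),y,z]).as_quat()
def st(r,s=""):
    print(s,"t",round(r.current_t(),2),"p",np.round(r.current_tool_pos(),4),"F",np.round(r.current_contact_force(),1),"open",round(r.current_opening(),3),"ff",np.round(r.current_finger_force(),1))
E
python3 - <<'E'
from h import *
for n in ("top","scene"):
    d=dict(np.load(n+"0.npz")); W=cloud(d);H=hsv(d)
    for k,b,zr in (("jar",((.43,.53),(-.25,-.15)),(.068,.085)),("vial",((.52,.58),(-.28,-.215)),(.052,.07)),("flask",((.62,.70),(-.05,.03)),(.075,.1)),("reag",((.42,.53),(-.51,-.40)),(.078,.1))):
        p=sel(W,H,b,zr); c,rad=cv2.minEnclosingCircle((p[:,:2]*1000).astype(np.float32)); print(n,k,len(p),np.round(c,1),round(rad,1),np.median(p[:,2]).round(4))
    for y0,y1 in ((.15,.175),(.175,.21),(.21,.235)):
        p=sel(W,H,((.625,.66),(y0,y1)),(.085,.105)); print("bar",len(p),np.median(p,0).round(4))
    p=sel(W,H,((.625,.68),(.1,.3)),(.08,.105)); print("bar y range",np.percentile(p[:,1],[1,99]).round(3))
E
python3 - <<'E'
from h import *; from cell import r
q=quat(np.radians(-10.2))
r.move_to([.551,.184,.16],q); st(r)
r.move_linear([.551,.184,.038],vel=.12); st(r,"down")
r.set_gripper(0.5,30); st(r,"grip")
E
```

```text
top jar 253 [ 483.9 -204. ] 25.2 0.0759
top vial 116 [ 544.1 -245.6] 17.0 0.0601
top flask 48 [663.4 -11.4] 10.5 0.0853
top reag 396 [ 472.2 -458.7] 30.8 0.0862
bar 42 [0.6471 0.1627 0.096 ]
bar 53 [0.6434 0.1918 0.097 ]
bar 39 [0.6442 0.2231 0.0966]
bar y range [0.144 0.244]
scene jar 355 [ 482.6 -201.5] 26.3 0.0743
scene vial 179 [ 545.6 -242.8] 17.6 0.0591
scene flask 56 [664.3  -8.8] 12.0 0.0837
scene reag 966 [ 470.6 -458. ] 31.7 0.0841
bar 27 [0.6459 0.159  0.0956]
bar 28 [0.6444 0.1942 0.0963]
bar 21 [0.6441 0.2232 0.096 ]
bar y range [0.144 0.245]
 t 1.97 p [0.5507 0.1849 0.1602] F [0.3 0.2 0.5] open 1.003 ff 0.0
down t 3.13 p [0.5514 0.1841 0.0387] F [0.9 0.6 0.3] open 1.006 ff 0.0
grip t 3.39 p [0.5514 0.1841 0.0389] F [-1.9 -0.9  5.4] open 0.863 ff 35.8
```

```bash
python3 - <<'E'
from h import *; from cell import r,optics
r.move_linear([.535,.395,.0385],vel=.1); st(r,"slid")
r.set_gripper(1.0); st(r,"rel")
r.move_linear([.535,.395,.17],vel=.15); st(r,"up")
r.set_gripper(0.36)
a=np.radians(2.1); q=quat(a)
r.move_to([.6445,.1925,.20],q); st(r,"above handle")
d=optics.get_image("top"); W=cloud(d);H=hsv(d)
ry=sel(W,H,((.4,.7),(.28,.5)),(.035,.1),(20,40),(120,255)); print("rack",len(ry),rect(ry),np.percentile(ry[:,2],[5,50,95]).round(4))
d=optics.get_image("scene"); cv2.imwrite("pics/s1.png",d["pixels"][:,:,::-1])
E
```

```text
slid t 5.66 p [0.5351 0.3956 0.0389] F [-0.7 -1.5  5. ] open 0.86 ff 35.8
rel t 5.94 p [0.5347 0.3951 0.0382] F [-0.9  0.5 -0.8] open 1.003 ff 0.0
up t 6.97 p [0.5346 0.3947 0.169 ] F [ 0.3 -0.5 -0.2] open 1.0 ff 0.0
above handle t 8.46 p [0.644  0.1934 0.1998] F [-0.7 -0.1 -0.6] open 0.356 ff 0.0
rack 662 (array([536.7, 395.7]), array([100.9,  71.3]), 79.84) [0.0434 0.05   0.0579]
```

View pics/s1.png

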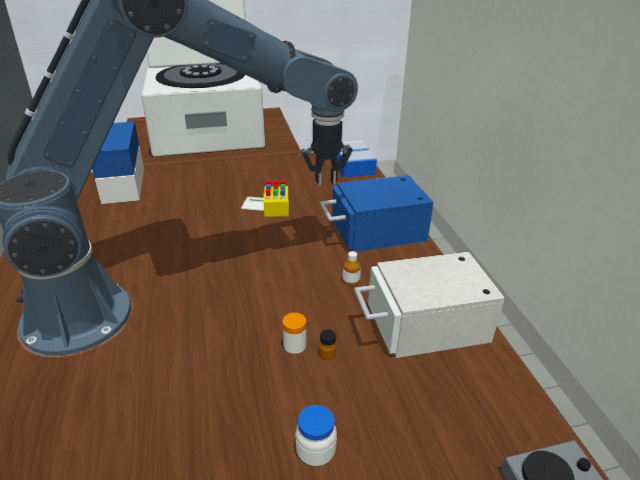

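The rack stands upright and clear at (276, 200), and the fingers are over the handle. Next I'll lower onto the bar slowly, watching the force.

```bash
python3 - <<'E'
from h import *; from cell import r,optics
r.move_linear([.6445,.1925,.13],vel=.12); st(r)
for z in (.12,.11,.101):
    r.move_linear([.6445,.1925,z],vel=.06)
    if np.linalg.norm(r.current_contact_force())>8: break
st(r,"down")
d=optics.get_image("scene"); cv2.imwrite("pics/s2.png",cv2.resize(d["pixels"][130:270,270:450,::-1],None,fx=4,fy=4))
E
```

```text
t 9.29 p [0.6449 0.1927 0.1307] F [-0.2  0.4  0.4] open 0.363 ff 0.0
down t 10.22 p [0.6442 0.1924 0.1004] F [1.3 0.7 0.4] open 0.355 ff 0.0
```

View pics/s2.png

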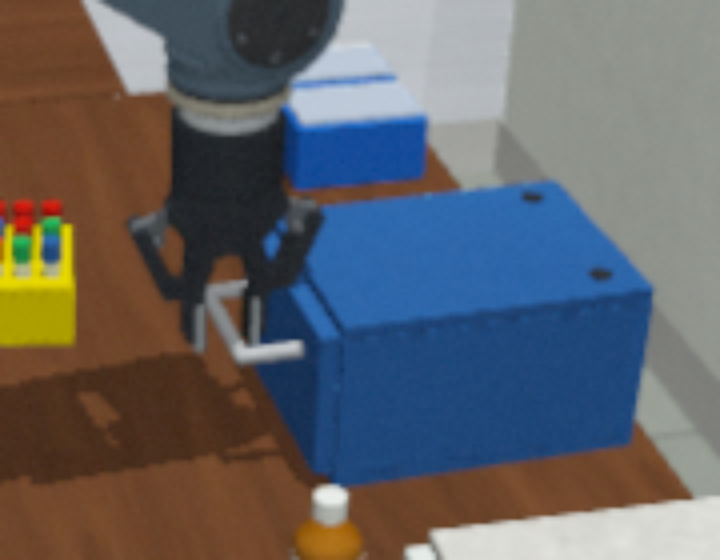

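The fingers straddle the bar: the front finger is at about (195, 320) in the crop and the rear one at (255, 310), behind the bar. I'll grip and pull.

```bash
python3 - <<'E'
from h import *; from cell import r,optics
r.set_gripper(0.0,40); st(r,"grip")
p=np.array(r.current_tool_pos()); a=np.radians(2.1); u=np.array([np.cos(a),np.sin(a),0])
for s in (.03,.161):
    r.move_linear(p-u*s,vel=.08); st(r,"pull")
r.set_gripper(0.36); st(r,"rel")
e=np.array(r.current_tool_pos()); np.save("pull.npy",np.array([p,e]))
r.move_linear(e+[0,0,.11],vel=.15)
r.set_gripper(.85)
r.move_to([.483,-.203,.19],quat(np.radians(56))); st(r,"over jar")
for n in ("top","scene"):
    d=optics.get_image(n); np.savez(n+"1.npz",**d); cv2.imwrite(f"pics/{n}3.png",d["pixels"][:,:,::-1])
E
```

```text
grip t 10.59 p [0.6447 0.1925 0.1013] F [ 0.5 -1.   1. ] open 0.111 ff 39.0
pull t 11.12 p [0.6144 0.1915 0.1013] F [-2.7  0.2  2.2] open 0.111 ff 39.3
pull t 12.9 p [0.4837 0.1868 0.1013] F [-0.2  5.1  0.2] open 0.11 ff 39.2
rel t 13.24 p [0.4838 0.1864 0.1013] F [ 0.1  0.5 -0.7] open 0.357 ff 0.0
over jar t 16.12 p [ 0.4832 -0.2025  0.19  ] F [-0.1  0.3  0.6] open 0.852 ff 0.0
```

View pics/top3.png

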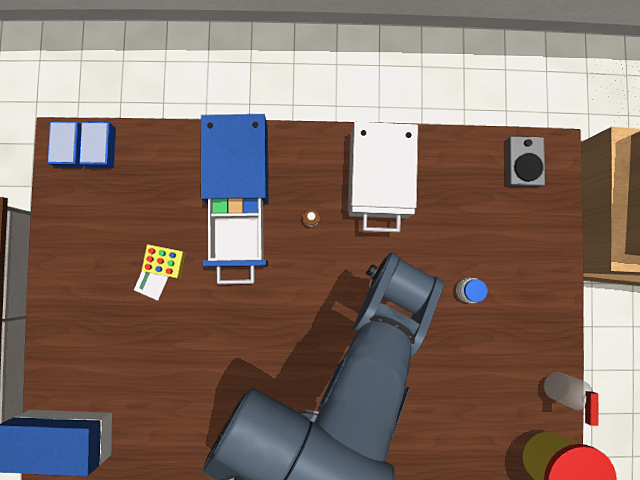

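```bash
python3 - <<'E'
from h import *
for n in ("top","scene"):
    d=dict(np.load(n+"1.npz")); W=cloud(d);H=hsv(d)
    p=sel(W,H,((.44,.515),(.14,.24)),(.085,.105)); print(n,"bar",len(p),np.median(p,0).round(4))
    p=sel(W,H,((.5,.57),(.08,.3)),(.112,.135),(100,130),(100,255)); print("front rim",len(p),rect(p),np.median(p[:,2]).round(4))
    p=sel(W,H,((.52,.7),(.09,.29)),(.098,.111)); print("walls",len(p),rect(p),np.median(p[:,2]).round(4))
    p=sel(W,H,((.52,.68),(.09,.29)),(.012,.032)); print("floor",len(p),rect(p),np.median(p,0).round(4))
E
```

```text
top bar 209 [0.4878 0.1981 0.0969]
front rim 341 (array([532.9, 188.2]), array([ 14.8, 165.2]), 2.44) 0.1218
walls 411 (array([612.1, 190.2]), array([191.8, 152.5]), 5.79) 0.1058
floor 1786 (array([594.9, 178. ]), array([133.5, 169.1]), 1.82) [0.6047 0.1945 0.0221]
scene bar 99 [0.4848 0.1958 0.0958]
front rim 0 (array([0., 0.]), array([0., 0.]), 0.0) nan
walls 221 (array([647.9, 199.8]), array([160.6, 103.2]), 89.84) 0.1034
floor 178 (array([630.1, 193.2]), array([ 95.7, 144.2]), 1.62) [0.638  0.1268 0.0251]
  return _methods._mean(a, axis=axis, dtype=dtype,
  ret = ret.dtype.type(ret / rcount)
```

The drawer is open with its compartment at (235, 238), clear of the rack at (163, 260). Now the jar.

```bash
python3 - <<'E'
from h import *; from cell import r,optics
r.move_linear([.4832,-.203,.056],vel=.12); st(r,"down")
r.set_gripper(.3,30); st(r,"grip")
z0=r.current_tool_pos()[2]; print("z0",z0)
r.move_linear([.4832,-.203,.24],vel=.15); st(r,"lift"); 
q=quat(np.radians(92.1)); s=[.6036,.1912]
r.move_to([*s,.26],q); st(r,"over")
r.move_linear([*s,z0+.022+.02],vel=.12); r.sleep(.2); st(r,"near")
d=optics.get_image("top"); cv2.imwrite("pics/t4.png",cv2.resize(d["pixels"][150:300,150:330,::-1],None,fx=4,fy=4))
d=optics.get_image("scene"); cv2.imwrite("pics/s4.png",cv2.resize(d["pixels"][130:270,240:440,::-1],None,fx=4,fy=4))
open("z0","w").write(str(z0))
E
```

```text
down t 17.48 p [ 0.4835 -0.2032  0.0566] F [ 0.1  0.4 -0.2] open 0.853 ff 0.0
grip t 17.81 p [ 0.4835 -0.2032  0.0566] F [ 0.5 -0.1  6.2] open 0.573 ff 30.4
z0 0.0566091892178679
lift t 19.18 p [ 0.4828 -0.2028  0.2391] F [-0.2  1.  -2.1] open 0.576 ff 31.3
over t 20.71 p [0.6037 0.1901 0.2599] F [ 0.2  0.3 -0.7] open 0.573 ff 31.3
near t 22.4 p [0.6038 0.1913 0.099 ] F [ 0.3 -0.1 -1.2] open 0.579 ff 31.3
```

View pics/s4.png

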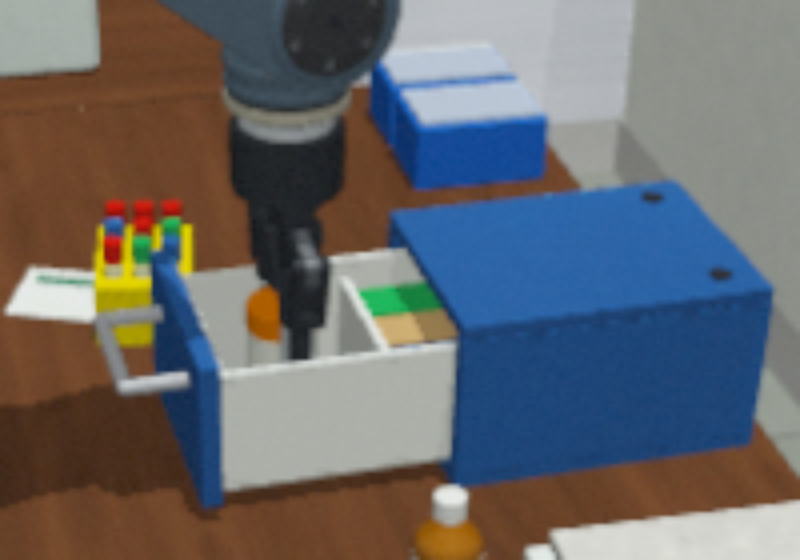

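The jar, cap at (265, 312) in the crop, hangs upright inside the compartment. I'll lower it gently until it touches.

```bash
python3 - <<'E'
from h import *; from cell import r,optics
z0=float(open("z0").read()); s=[.6036,.1912]
f0=r.current_contact_force()[2]; z=z0+.022+.006
r.move_linear([*s,z],vel=.06)
for k in range(9):
    f=np.mean([(r.sleep(.04),r.current_contact_force()[2])[1] for _ in range(3)])-f0
    print(round(z,4),round(f,1))
    if f>2.5: break
    z-=.0015; r.move_linear([*s,z],vel=.02)
st(r,"touch")
r.set_gripper(.72); st(r,"rel")
r.move_linear([*s,.2],vel=.12); st(r,"up")
r.set_gripper(.36)
e=np.load("pull.npy")[1]
r.move_to([e[0],e[1],.20],quat(np.radians(2.1))); st(r,"over handle")
for n in ("top","scene"):
    d=optics.get_image(n); W=cloud(d);H=hsv(d)
    p=sel(W,H,((.53,.68),(.1,.28)),(.07,.12),(5,20),(150,255),(120,255)); c,rad=cv2.minEnclosingCircle((p[:,:2]*1000).astype(np.float32)); print(n,"cap",len(p),np.round(c,1),round(rad,1),np.median(p[:,2]).round(4))
    cv2.imwrite(f"pics/{n}5.png",cv2.resize(d["pixels"][130:290,240:440,::-1] if n=="scene" else d["pixels"][150:300,150:330,::-1],None,fx=3,fy=3))
E
```

```text
0.0846 0.1
0.0831 0.8
0.0816 0.3
0.0801 0.5
0.0786 1.7
0.0771 11.3
touch t 24.88 p [0.6044 0.1916 0.0784] F [-0.9  1.5  8.7] open 0.572 ff 30.5
rel t 25.16 p [0.6034 0.1911 0.0769] F [-0.  -0.2  0.1] open 0.717 ff 0.0
up t 26.33 p [0.6032 0.1911 0.1991] F [-0.  -0.5  0.1] open 0.72 ff 0.0
over handle t 28.17 p [0.484  0.1865 0.2001] F [-0.1  0.  -0.1] open 0.361 ff 0.0
top cap 264 [626.3 183.9] 48.5 0.0971
scene cap 191 [601.7 187.3] 25.1 0.0957
```

View pics/scene5.png

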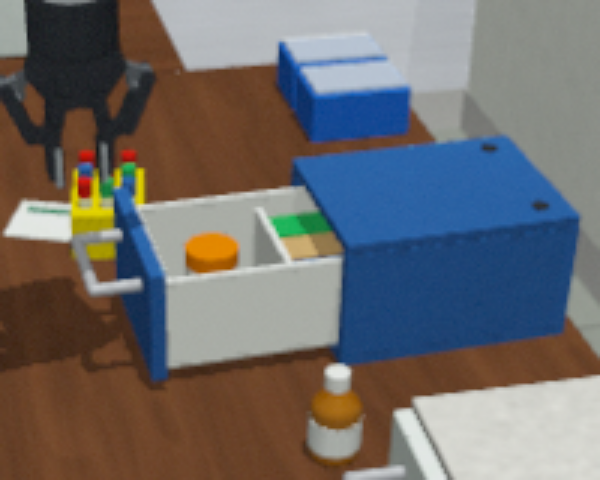

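The jar stands upright with its cap top at 97 mm, so it sits on the drawer floor. Now I'll grip the handle and push the drawer shut slowly.

```bash
python3 - <<'E'
from h import *; from cell import r,optics
p,e=np.load("pull.npy"); u=(p-e)/np.linalg.norm(p-e); L=np.linalg.norm(p-e)
r.move_linear([e[0],e[1],.1013],vel=.08); st(r,"down")
r.set_gripper(0,40); st(r,"grip")
r.move_linear(e+u*(L-.012),vel=.06); st(r,"almost")
s=L-.012
while s<L+.004:
    s+=.002; r.move_linear(e+u*s,vel=.02); r.sleep(.08)
    f=r.current_contact_force()@u; print(round((s-L)*1000,1),round(f,1))
    if f<-12: break
st(r,"shut")
r.set_gripper(.36); r.sleep(.1)
t=np.array(r.current_tool_pos()); r.move_linear([t[0],t[1],.22],vel=.12); st(r,"up")
r.move_to([.40,.05,.35],quat(np.radians(2.1))); st(r,"away")
for n in ("top","scene"):
    d=optics.get_image(n); np.savez(n+"2.npz",**d); cv2.imwrite(f"pics/{n}6.png",d["pixels"][:,:,::-1])
    W=cloud(d);H=hsv(d); b=sel(W,H,((.5,1.1),(.0,.4)),(.12,.14),(100,130),(120,255)); print("bluetop",len(b),rect(b))
    q=sel(W,H,((.625,.66),(.175,.21)),(.085,.105)); print("bar",np.median(q,0).round(4))
    q=sel(W,H,((.4,.7),(.28,.5)),(.035,.1),(20,40),(120,255)); print("rack",rect(q))
E
```

```text
down t 29.65 p [0.4841 0.1865 0.1017] F [ 0.4 -0.6 -0.8] open 0.358 ff 0.0
grip t 29.97 p [0.484  0.1865 0.1017] F [-1.3 -0.3  6.1] open 0.113 ff 39.1
almost t 32.6 p [0.6328 0.1918 0.1018] F [-1.6 -1.9  5.4] open 0.108 ff 39.3
-10.0 -1.5
-8.0 -0.6
-6.0 -1.0
-4.0 -0.6
-2.0 -0.8
0.0 -0.8
2.0 -8.7
4.0 -20.5
shut t 35.27 p [0.6459 0.1923 0.1017] F [-20.3  -4.9  17.9] open 0.108 ff 40.8
up t 36.85 p [0.6484 0.1926 0.219 ] F [-0.5 -0.2 -0.6] open 0.357 ff 0.0
away t 38.05 p [0.4007 0.0502 0.3498] F [-0.4  0.6 -0.1] open 0.36 ff 0.0
bluetop 5615 (array([807.3, 198.4]), array([241.6, 170. ]), 2.02)
bar [0.6432 0.1915 0.0964]
rack (array([536.6, 395.8]), array([101.5,  71.5]), 79.8)
bluetop 2613 (array([807.3, 200.7]), array([241.2, 178.8]), 2.69)
bar [0.6438 0.1905 0.0965]
rack (array([535., 396.]), array([108.4,  71.4]), 80.02)
```

View pics/scene6.png

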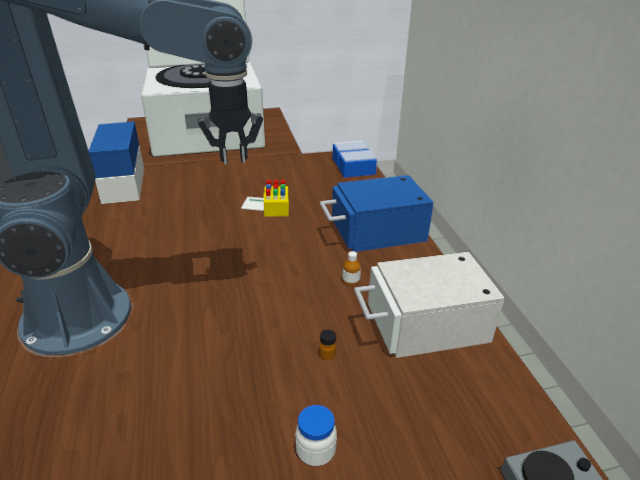

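The blue drawer is shut, with its handle back at (328, 210). The rack is aside and upright at (276, 200), and the vial, flask and reagent are where they were. I'm handing in.

```bash
python3 -c "
from cell import r
print(r.hand_in())"
```

```text
the job is handed in; nothing more can be done
None
```

The jar is in the blue drawer's front compartment and the drawer is pushed fully shut; the rack stands upright off to the side, nothing else was moved, and the job was handed in at about 38 s.

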